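Make up two tufting-bench kits

TASK

Make up the two kits. In the tray with the steel lip, tuck the edge of the handled cover plate under the lip and level it flat into its recess, and stand the large toothed wheel in the pocket behind it; in the three-pocket tray, stand the yarn cone core in the biggest pocket, the side grip in the middle one and the small toothed wheel in the smallest. Everything ends upright on its pocket floor and let go; leave the wooden bobbin standing where it is.

Things in the scene. Friction and masses are not known exactly. Their poses are not given: they have to be found in the camera images.
- cover_mid (a point): Loose aluminium plate lying flat, 90 (x) by 64 (y) by 6 mm, with a black handle block upright at its middle, 12 (x) by 36 (y) mm, top 52 mm above the plate's underside. Grip the block across its 12 mm (along x). 0.15 kg. Point: on the centre line 26 mm above the underside, z up. Symmetrical: either 64 mm edge may go under the lip.
- big_wheel_mid (a point): Loose large steel toothed wheel lying flat: 52 mm across, 14 mm thick, with a round stub shaft 14 mm in diameter up to 44 mm above the underside; lift it by the shaft. About 0.22 kg. Point: on its axis 22 mm above the underside, z up.
- cone_mid (a point): Loose bare yarn cone core of brown board, standing on its wide end: foot 52 mm across, tapering to 30 mm at 58 mm height, then straight, 30 mm across, up to 100 mm; grip the straight upper part. About 0.07 kg. The point is on its axis 50 mm above the underside, z up.
- grip_mid (a point): Loose black rubber side grip standing on its 40 mm foot flange (8 mm thick): straight round body 30 mm across from 12 to 80 mm height, a 12 mm steel stud on top up to 90 mm. About 0.09 kg. The point is on its axis 45 mm above the underside, z up.
- small_wheel_mid (a point): Loose small steel toothed wheel lying flat: 34 mm across the teeth, 14 mm thick, with a round stub shaft 14 mm in diameter up to 44 mm above the underside; lift by the shaft. About 0.10 kg. The point is on its axis 22 mm above the underside, z up.
- bobbin_mid (a point): Wooden bobbin with two 40 mm flanges, 56 mm tall, standing among the stock. Not part of any kit: leave it in place. The point is on its axis 28 mm above the underside.
- lip_tray: Fixed wooden tray, 186 (x) by 88 mm, walls 6 thick and 18 high, floor at z 6. Origin: centre of underside, x away from robot. Recess for cover: 98 by 76 mm, centre x -38, y 0. Steel lip over its -x end, underside z 24, top z 29, overhangs 12 mm; the opening left is 86 mm, so tilt the plate about 20 degrees, -x edge low, pass it under, level. Pocket for large wheel: 70 by 76 mm, centre x +52, y 0.
- pocket_tray: Fixed wooden tray, 212 (x) by 90 mm, walls 6 mm thick and 18 mm high, floor at z 6 mm. Origin: centre of underside, x away from robot, z up. Three pockets in a row along x, each 78 mm wide in y, centred on y 0: biggest (cone) centre x -61, 78 mm long; middle (side grip) centre x +15, 62 mm long; smallest (small wheel) centre x +76, 48 mm long.
Not all that is in view belongs to the job. Leave any red look-alike of the part that bears small_wheel_mid alone.

How it is judged:
By the outcome, as a careful person would: the job done as asked, in the order asked, and still so for the second after the job is handed in, with the robot touching nothing.
It also fails if it takes over 136 s, if anything falls off the work surface, if the arm or the gripper's body presses on something with over 40 N, if the wrist force passes 120 N, or if a joint passes its speed limit or range.

ROBOT

A 6-joint arm with a two-finger parallel gripper is mounted at the origin on the work surface. World frame = base frame: x ahead of the robot, y to its left, z up, the work surface at z = 0. Lengths are in m, angles in rad, forces in N, time in s.
With the tool pointing down it reaches from about 0.425 to 0.95 m from the base axis. Payload 14.7 kg.
Tool frame: the origin (TCP) lies on the front face of the gripper's body, between the roots of the fingers; the fingertips stand 73 mm ahead of it and the grasp point (between the pads) lies 54 mm ahead of it (tcp_to_tips is the distance from the TCP to the fingertips, in m); z points along the fingers, x is the direction in which the jaws open and shut, and the axes are right-handed (so a half turn about z gives the same grasp; the last joint's range is limited). The gripper opens to 85 mm and grips with 20 to 120 N. Pads are 22 mm wide; open, the fingers measure 114 mm over their backs; the gripper's body (76 mm by 85 mm) begins 54 mm behind the grasp point. The pads swing forward as they close: fully open they stand 13 mm farther back than shut.
Start: joints at [1.127, 0.48, 1.596, -0, 1.065, -0.047], TCP at [0.251, 0.6, 0.304] pointing down, gripper open.
Joint ranges: [-2.75, 2.75], [-0.82, 2.05], [0.23, 2.67], [-1.56, 4.7], [0.09, 2.69], [-2.92, 2.92]. Speed limits (rad/s): [1.89, 1.89, 2.39, 3.01, 3.01, 3.01].

INTERFACE

Orientations are given as a unit quaternion [x, y, z, w].
In Python, from workcell import move_pose, move_linear, set_joints, command_gripper, hold, inverse_kinematics, capture, IKError, close_job, outline_of, tip_of, current_time, current_joints, current_qd, current_joint_efforts, current_position, current_tool_rot, current_contact_force, current_torque, current_finger_gap, tcp_to_tips gives the robot as it stands. Calls block until the motion is done:
- move_pose(position, orientation): joint-space move of the TCP to a pose.
- move_linear(position, rotation=None, v=0.15, guard=None): straight line of the TCP; rotation=None keeps the orientation; v is the mean speed in m/s. With guard (N) it stops when the force on the tool has changed by that much, and returns True; else False.
- set_joints(angles): joint-space move.
- command_gripper(opening, grip_force=None): finger opening in m; grip_force is the grip in N (None keeps the last); returns when the fingers have stopped.
- hold(seconds).
- inverse_kinematics(position, orientation): joint angles nearest the present ones, or None.
- capture(name): name is "scene" or "top"; returns a dict with "frame" (384x512x3 uint8, red, green, blue), "depth" (384x512 float32, m along the optical axis (not along the pixel's ray), 0 where there is no reading), "camera_matrix" (3x3 intrinsics, pixels), "eye" and "rotation" of the camera in the world. Camera axes: x right, y down, z forward; pixel columns grow to the right and rows downward; lengths in m; the calibration is good to about 2 mm. A picture is of the moment at which its call begins.
A pose or a line that the arm cannot do raises IKError and nothing moves.
- close_job(): hands the job in, once; it reports no verdict.
Trained networks look in a picture, given as the dict that the camera call returned (one of the last four; its "shot" number tells which), for a name from the list of things; names that differ only in an ending like _2 or _b are one class to them, and where a whole thing is asked for, a point or a joint stands for the part that bears it (a point fixed in the world has none). Each returns a list of dicts, best first, with "score" (0 to 1); they miss things now and then, are a little off and sometimes report something else, mostly with a low value. They report only what shows in the picture. A call takes as long as a camera call. They do not tell look-alikes from the thing itself.
- outline_of(name, picture): "region" (384x512 bool, what is visible of it).
- tip_of(name, picture): "position" ([x, y, z] in m, in the coordinates of the camera as it stood for that picture, good to about 4 mm: a listed point, or the origin of a listed thing).
Readings, each from a call of its own:
- current_time(): time.
- current_joints(): joint angles.
- current_qd(): joint speeds.
- current_joint_efforts(): joint torques, N m.
- current_position(): TCP position.
- current_tool_rot(): TCP orientation.
- current_contact_force(): force on the tool from outside, world axes, zero at the start.
- current_torque(): the same for the moment, N m.
- current_finger_gap(): finger opening in m.
Only numpy, scipy, OpenCV 4.12 (cv2) and the standard library are available. Lean on these libraries where they do the work, as an engineer would, in place of code of your own. Each camera call takes 0.05 s, during which the arm holds its last target.

## Working session

There is one attempt and no reset: what is moved stays moved. The work goes in short steps, each a Python script; the robot and the scene stay as the last script left them, time stands still between calls to the robot, and variables do not carry over. Pictures are saved under pics/ and viewed, and the job is handed in when it is done.

```bash
ls; mkdir -p pics
python3 - <<'E'
from workcell import *
import cv2
print(current_time(),current_joints(),current_position(),current_tool_rot(),tcp_to_tips)
for n in("scene","top"):
    c=capture(n); cv2.imwrite(f"pics/{n}0.png",cv2.cvtColor(c["frame"],cv2.COLOR_RGB2BGR)); print(n,c["eye"],c["rotation"],c["camera_matrix"],c["shot"])
E
```

```text
pics
0.0 [ 1.12738778e+00  4.80835474e-01  1.59689098e+00 -1.76303670e-05
  1.06508753e+00 -4.65871302e-02] [0.25105237 0.59920076 0.3032636 ] [ 8.32610447e-01  5.53858711e-01 -5.19680565e-04  3.20785064e-04] 0.0726
scene [0.99893145 0.00969732 0.67192552] [ 0.6718821   0.67250995 -0.22062937 -0.21823726] [[365.48397978   0.         255.48947508]
 [  0.         365.48397978 191.26598731]
 [  0.           0.           1.        ]] 1
top [ 0.49442169 -0.00322958  0.99059037] [-0.69800381  0.71479806 -0.03075128  0.03014596] [[362.42138727   0.         257.16883201]
 [  0.         362.42138727 187.98677454]
 [  0.           0.           1.        ]] 2
```

View pics/scene0.png

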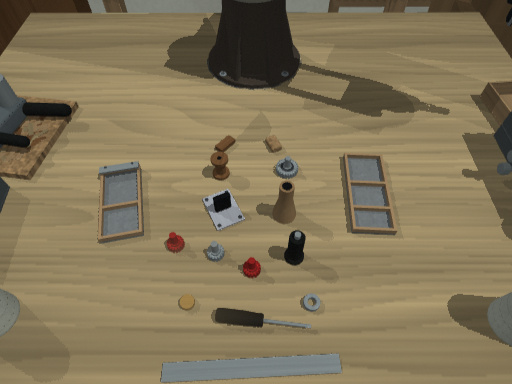

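View pics/top0.png

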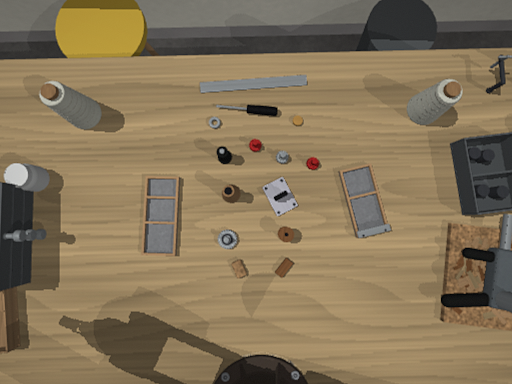

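The pictures show the lip tray at scene (120,200) / top (365,200) and the pocket tray at scene (370,195) / top (160,215). There are three small-wheel candidates: grey at scene (215,250) / top (283,157), and red ones at scene (175,242) and (252,267). Only the grey one is steel and not red. Next I'll run the networks.

```bash
cat > h.py <<'E'
from workcell import *
import numpy as np, cv2
from scipy.spatial.transform import Rotation as R
NAMES=["cover_mid","big_wheel_mid","cone_mid","grip_mid","small_wheel_mid","bobbin_mid","lip_tray","pocket_tray"]
def world(c,p):
    return R.from_quat(c["rotation"]).apply(p)+np.array(c["eye"])
def cloud(c):
    K=c["camera_matrix"];d=c["depth"]
    v,u=np.mgrid[:384,:512]
    P=np.stack([(u-K[0,2])/K[0,0]*d,(v-K[1,2])/K[1,1]*d,d],-1)
    return world(c,P.reshape(-1,3)).reshape(384,512,3)
def proj(c,w):
    p=R.from_quat(c["rotation"]).inv().apply(np.array(w)-np.array(c["eye"]))
    q=c["camera_matrix"]@p; return q[:2]/q[2]
def save(c,name,crop=None,s=1):
    f=cv2.cvtColor(c["frame"],cv2.COLOR_RGB2BGR)
    if crop: u0,v0,u1,v1=crop; f=f[v0:v1,u0:u1]
    cv2.imwrite(f"pics/{name}.png",cv2.resize(f,None,fx=s,fy=s,interpolation=cv2.INTER_CUBIC))
E
python3 - <<'E'
from h import *
import pickle
C={}
for n in("top","scene"):
    c=capture(n); C[n]=c; W=cloud(c); C[n+"out"]={}
    for m in NAMES:
        t=tip_of(m,c); o=outline_of(m,c)
        C[n+"out"][m]=(t,o)
        for d in t[:3]:
            w=world(c,d["position"]); print(n,m,"tip %.2f"%d["score"],w.round(4),proj(c,w).round(0))
        for d in o[:3]:
            r=d["region"]; P=W[r&(c["depth"]>0)]; vs,us=np.nonzero(r)
            print("    reg %.2f"%d["score"],r.sum(),us.mean().round(),vs.mean().round(),"med",np.median(P,0).round(3),"zmax",np.percentile(P[:,2],98).round(3))
pickle.dump(C,open("c0.pkl","wb"))
save(C["top"],"topcrop",(130,100,400,300),2.9)
save(C["scene"],"scenecrop",(80,120,410,330),2.4)
print(current_time())
E
```

```text
top cover_mid tip 0.96 [ 0.5581 -0.0683  0.0268] [281. 195.]
    reg 0.77 765 280.0 195.0 med [ 0.557 -0.066  0.006] zmax 0.053
top big_wheel_mid tip 0.72 [0.4449 0.08   0.0192] [226. 239.]
    reg 0.53 283 227.0 238.0 med [0.447 0.077 0.014] zmax 0.045
top cone_mid tip 0.63 [0.5643 0.0712 0.0491] [228. 193.]
    reg 0.52 271 230.0 193.0 med [0.563 0.063 0.055] zmax 0.102
top grip_mid tip 0.58 [0.6662 0.0824 0.0422] [223. 155.]
top small_wheel_mid tip 0.66 [ 0.6639 -0.0726  0.0238] [281. 156.]
top small_wheel_mid tip 0.63 [ 0.7024 -0.0056  0.0205] [256. 142.]
top small_wheel_mid tip 0.41 [ 0.6432 -0.1596  0.0194] [314. 163.]
    reg 0.63 131 255.0 144.0 med [ 0.697 -0.002  0.015] zmax 0.045
    reg 0.61 121 282.0 156.0 med [ 0.662 -0.074  0.014] zmax 0.045
    reg 0.60 135 312.0 163.0 med [ 0.643 -0.155  0.015] zmax 0.046
top bobbin_mid tip 0.60 [ 0.454  -0.0761  0.029 ] [285. 234.]
    reg 0.78 208 286.0 233.0 med [ 0.457 -0.076  0.055] zmax 0.059
top lip_tray tip 0.60 [ 0.5431 -0.2933 -0.0006] [363. 199.]
top lip_tray tip 0.56 [0.6684 0.084  0.0434] [223. 154.]
    reg 0.98 2414 36
[... 924 characters left out ...]
9 -0.0735  0.0187] [215. 249.]
    reg 0.71 246 175.0 242.0 med [ 0.65  -0.153  0.014] zmax 0.044
    reg 0.63 258 215.0 251.0 med [ 0.67  -0.073  0.014] zmax 0.044
scene bobbin_mid tip 0.74 [ 0.4593 -0.0769  0.0262] [219. 167.]
    reg 0.74 404 220.0 166.0 med [ 0.464 -0.074  0.05 ] zmax 0.057
scene lip_tray tip 0.95 [ 5.374e-01 -2.880e-01 -2.000e-04] [123. 202.]
    reg 0.89 3277 120.0 203.0 med [ 0.55  -0.291  0.006] zmax 0.029
    reg 0.29 282 215.0 252.0 med [ 0.67  -0.072  0.014] zmax 0.044
scene pocket_tray tip 0.60 [0.5118 0.2584 0.0006] [366. 192.]
    reg 0.89 3503 368.0 195.0 med [0.523 0.259 0.006] zmax 0.018
    reg 0.15 1038 223.0 209.0 med [ 0.566 -0.063  0.006] zmax 0.051
1.8
```

View pics/topcrop.png

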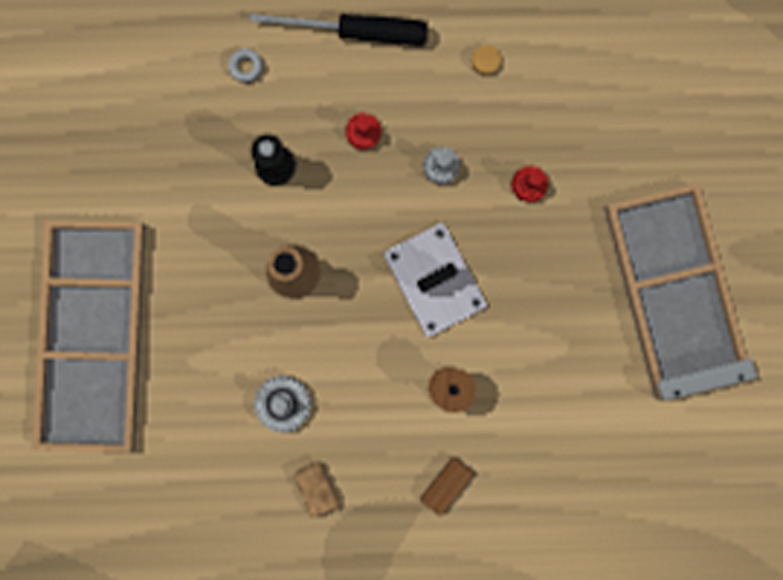

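View pics/scenecrop.png

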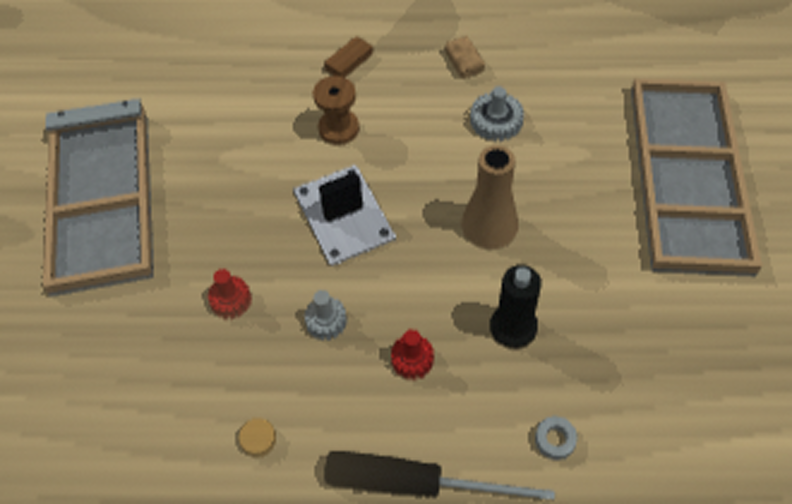

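The enlarged crops confirm the small wheel: the grey steel one at crop (442,165), with the red ones at (365,130) and (530,185) left alone. Next I'll refine the geometry from depth in both views.

```bash
cat >> h.py <<'E'
def pts(cs,cx,cy,r,z0,z1):
    out=[]
    for c in cs:
        W=cloud(c); m=(c["depth"]>0)&(np.hypot(W[...,0]-cx,W[...,1]-cy)<r)&(W[...,2]>z0)&(W[...,2]<z1)
        out.append(W[m])
    return out
def rect(P,ref=0.0):
    """minAreaRect of xy in world; returns centre,(long,short),yaw of the long side in (-90,90] deg"""
    (cx,cy),(w,h),a=cv2.minAreaRect((P[:,:2]*1000).astype(np.float32))
    if w<h: w,h,a=h,w,a+90
    return np.array([cx,cy])/1000,(w,h),(a+90)%180-90
def circ(P,r=None):
    from scipy.optimize import least_squares
    x0=P[:,:2].mean(0)
    f=lambda p:np.hypot(P[:,0]-p[0],P[:,1]-p[1])-(r if r else p[2])
    s=least_squares(f,[*x0]+([] if r else [0.015]),loss="soft_l1",f_scale=0.001)
    return s.x,np.sqrt(np.mean(s.fun**2))
E
python3 - <<'E'
from h import *
import pickle
C=pickle.load(open("c0.pkl","rb")); T,S=C["top"],C["scene"]
for nm,c in(("top",T),("scene",S)):
    print(nm)
    print(" table z",np.median(pts([c],0.6,0.16,0.03,-.05,.05)[0][:,2]).round(4))
    for t,(x,y,r,z0,z1) in dict(lip=(.54,-.292,.12,.012,.022),lipsteel=(.45,-.27,.08,.0255,.034),pock=(.512,.2575,.13,.012,.022),
       cover=(.558,-.067,.06,.003,.010),handle=(.558,-.067,.06,.047,.06)).items():
        P=pts([c],x,y,r,z0,z1)[0]
        if len(P)>5:
            q=rect(P); print(" ",t,len(P),q[0].round(4),np.round(q[1],1),round(q[2],2),"medz",np.median(P[:,2]).round(4))
    for t,(x,y,r,z0,z1,rr) in dict(big=(.444,.08,.04,.02,.041,.007),bigteeth=(.444,.08,.04,.003,.0125,.026),small=(.663,-.073,.03,.02,.041,.007),cone=(.567,.069,.04,.062,.098,.015),grip=(.667,.083,.04,.02,.078,.015),bob=(.456,-.0765,.04,.051,.06,None)).items():
        P=pts([c],x,y,r,z0,z1)[0]
        if len(P)>3:
            s=circ(P,rr) ; print(" ",t,len(P),s[0].round(4),s[1].round(4),"mean",P.mean(0).round(4))
    for t,(x,y,z0,z1) in dict(bigtop=(.444,.08,.042,.05),bigface=(.444,.08,.0125,.0155),smalltop=(.663,-.073,.042,.05),smallface=(.663,-.073,.0125,.0155),conetop=(.567,.069,.098,.105),griptop=(.667,.083,.088,.095)).items():
        P=pts([c],x,y,.04,z0,z1)[0]
        if len(P)>3: print("   ",t,len(P),P.mean(0).round(4),((P.max(0)+P.min(0))/2).round(4),np.ptp(P,axis=0).round(3))
E
```

```text
top
 table z -0.0003
  lip 482 [ 0.541 -0.292] [186.   89.8] 12.38 medz 0.0172
  lipsteel 207 [ 0.4586 -0.3069] [83.2 18. ] -77.82 medz 0.0287
  pock 705 [0.5132 0.2572] [211.8  91.5] -3.05 medz 0.0172
  cover 663 [ 0.5568 -0.0664] [109.9 102.9] 49.55 medz 0.0055
  handle 62 [ 0.5572 -0.0665] [34.2 11.6] -64.78 medz 0.0513
  big 8 [0.4452 0.0789] 0.001 mean [0.4452 0.0743 0.0281]
  bigteeth 86 [0.4443 0.0786] 0.0079 mean [0.4453 0.0773 0.0104]
  small 8 [ 0.6653 -0.0752] 0.0003 mean [ 0.6609 -0.0735  0.0313]
  cone 22 [0.5689 0.0661] 0.003 mean [0.5623 0.0638 0.0899]
  grip 54 [0.6703 0.0826] 0.0021 mean [0.662  0.0774 0.0543]
  bob 193 [ 0.456  -0.0767  0.0141] 0.0048 mean [ 0.456  -0.0767  0.0555]
    bigtop 17 [0.4458 0.079  0.0442] [0.4455 0.0789 0.0441] [0.01  0.011 0.004]
    bigface 137 [0.4458 0.0776 0.0139] [0.4453 0.0787 0.014 ] [0.051 0.048 0.003]
    smalltop 17 [ 0.6652 -0.0748  0.0437] [ 0.6647 -0.0754  0.0441] [0.011 0.011 0.004]
    smallface 39 [ 0.6637 -0.0754  0.0138] [ 0.6648 -0.0737  0.0139] [0.033 0.03  0.003]
    conetop 102 [0.568  0.0665 0.1002] [0.567  0.065
[... 629 characters left out ...]

  cone 163 [0.5674 0.0685] 0.0014 mean [0.5788 0.0664 0.0814]
  grip 240 [0.6694 0.0837] 0.0012 mean [0.6805 0.0812 0.0514]
  bob 206 [ 0.4574 -0.0753  0.0146] 0.0049 mean [ 0.4575 -0.0752  0.0548]
    bigtop 15 [0.4456 0.0799 0.0434] [0.4456 0.0799 0.0434] [0.013 0.012 0.002]
    bigface 153 [0.4496 0.08   0.0137] [0.4463 0.0796 0.014 ] [0.049 0.05  0.003]
    smalltop 31 [ 0.6657 -0.0739  0.0433] [ 0.6656 -0.0746  0.0437] [0.015 0.012 0.003]
    smallface 89 [ 0.6681 -0.0737  0.0137] [ 0.6665 -0.0737  0.014 ] [0.03  0.033 0.003]
    conetop 135 [0.5688 0.0686 0.0995] [0.5686 0.068  0.1005] [0.027 0.03  0.005]
    griptop 27 [0.6703 0.0841 0.0893] [0.6705 0.0838 0.0894] [0.012 0.009 0.002]
```

Both cameras agree to about 2 mm and the sizes match (186x90, 212x91, 91x64). I'll write the motion helpers, check IK for the tilted insertion poses and pick the cover first.

```bash
cat >> h.py <<'E'
LIP=(np.array([.5418,-.2910]),np.deg2rad(12.45)); POC=(np.array([.5128,.2577]),np.deg2rad(-3.0))
def loc(tr,x,y=0.):
    o,a=tr; return o+np.array([np.cos(a)*x-np.sin(a)*y,np.sin(a)*x+np.cos(a)*y])
def down(a):
    return R.from_matrix(np.array([[np.cos(a),np.sin(a),0],[np.sin(a),-np.cos(a),0],[0,0,-1]]).T @ np.eye(3)) if 0 else R.from_matrix(np.column_stack([[np.cos(a),np.sin(a),0],[np.sin(a),-np.cos(a),0],[0,0,-1]]))
def tiltpose(xl,zl,th,g=0.030,tr=LIP):
    """TCP pose with the plate's -x bottom edge at tray x=xl, world z=zl, tilted th (-x low); grasp point g above the plate underside"""
    w=g+0.054
    x=xl+.045*np.cos(th)-w*np.sin(th); z=zl+.045*np.sin(th)+w*np.cos(th)
    a=tr[1]; ca,sa=np.cos(a),np.sin(a)
    X=[np.cos(th)*ca,np.cos(th)*sa,np.sin(th)]; Z=[np.sin(th)*ca,np.sin(th)*sa,-np.cos(th)]
    return np.append(loc(tr,x),z),R.from_matrix(np.column_stack([X,np.cross(Z,X),Z])).as_quat()
def st(t=""):
    print(t,"t=%.2f"%current_time(),"pos",np.round(current_position(),4),"gap %.4f"%current_finger_gap(),"F",np.round(current_contact_force(),1))
E
python3 - <<'E'
from h import *
for a in [(-.070,.040,.35),(-.070,.009,.35),(-.082,.009,.35),(-.082,.009,.17),(-.082,.007,0)]:
    p,q=tiltpose(*a); print(p.round(4),inverse_kinematics(p,q))
q=down(np.deg2rad(26.4)).as_quat()
command_gripper(.045,60)
move_pose([.5573,-.0657,.18],q); st("above")
move_linear([.5573,-.0657,.084],v=.12); st("at")
c=capture("scene"); save(c,"cover_at",(160,100,330,260),3.5)
E
```

```text
[ 0.4866 -0.3032  0.1343] [-0.75971265  0.56581773  2.0769129   0.79115521  0.41111225 -1.69536886]
[ 0.4866 -0.3032  0.1033] [-0.75971265  0.62341546  2.08838632  0.91865599  0.36567905 -1.83306378]
[ 0.4749 -0.3058  0.1033] [-0.77971348  0.61839034  2.10481493  0.93716414  0.36542994 -1.87239987]
[ 0.4912 -0.3022  0.0994] [-0.67256684  0.63293893  2.00171633  0.32871031  0.41938142 -1.18474536]
[ 0.5057 -0.299   0.091 ] [-5.85562189e-01  6.78103471e-01  1.89469472e+00 -4.44089210e-16
  5.68794466e-01 -8.02855681e-01]
above t=4.90 pos [ 0.5575 -0.065   0.1801] gap 0.0449 F [ 0.3  0.2 -0.2]
at t=5.85 pos [ 0.5576 -0.0657  0.0845] gap 0.0451 F [ 0.6  0.5 -0.7]
```

View pics/cover_at.png

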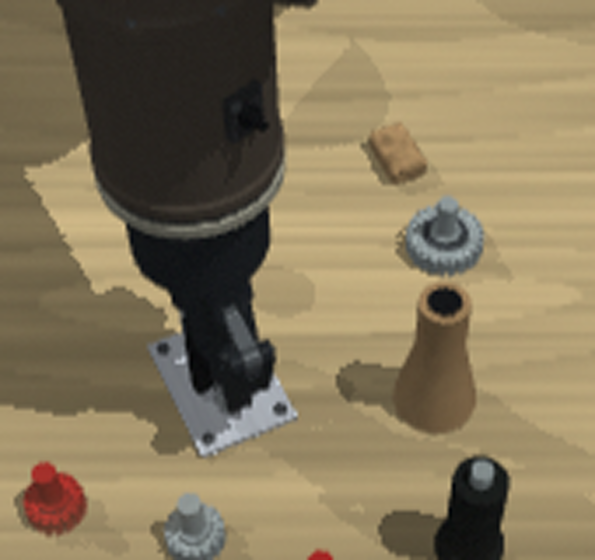

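The jaws straddle the handle at crop (235,370). I'll grip it, lift, tilt and stop above the tray to check.

Run:
```python
from h import *
command_gripper(.005,70); st("grip")
move_linear([.5573,-.0657,.17],v=.15); st("lift")
p,q=tiltpose(-.068,.060,np.deg2rad(20)); move_pose(p,q); st("pre"); print(p.round(4))
c=capture("scene"); save(c,"cover_pre",(60,100,260,280),3.2)
c2=capture("top"); save(c2,"cover_pre_t",(300,130,430,260),4)
```

```text
grip t=6.30 pos [ 0.5576 -0.0657  0.0846] gap 0.0113 F [-1.3 -0.   8.4]
lift t=7.03 pos [ 0.5569 -0.0656  0.1695] gap 0.0107 F [-0.8 -0.1 -1.8]
pre t=7.99 pos [ 0.4884 -0.3022  0.1536] gap 0.0114 F [ 0.   0.8 -1.8]
[ 0.4886 -0.3027  0.1543]
```

View pics/cover_pre.png

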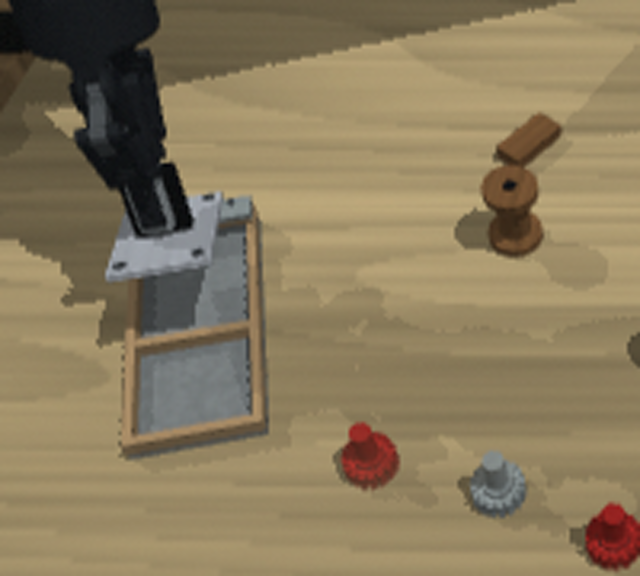

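View pics/cover_pre_t.png

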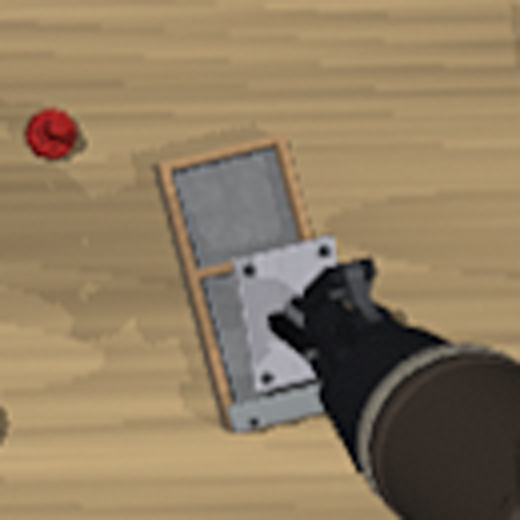

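The plate is tilted as intended, with the apparent offset being parallax. I'll check its pose by expressing the depth points in the plate's expected frame.

```bash
cat >> h.py <<'E'
def platecheck(cs,g=.030):
    """plate points in the frame of the gripped plate (origin centre underside, x jaws axis, z up out of the plate)"""
    p=np.array(current_position()); r=R.from_quat(current_tool_rot())
    o=p+r.apply([0,0,.054+g]); F=R.from_matrix(np.column_stack([r.apply([1,0,0]),-r.apply([0,1,0]),-r.apply([0,0,1])]))
    for c in cs:
        L=F.inv().apply((cloud(c)-o).reshape(-1,3)); m=(c["depth"].ravel()>0)&(abs(L[:,2]-.005)<.006)&(abs(L[:,0])<.055)&(abs(L[:,1])<.042)
        m&=(abs(L[:,0])>.022)|(abs(L[:,1])>.02)
        P=L[m]; A=np.column_stack([P[:,:2],np.ones(len(P))]); k=np.linalg.lstsq(A,P[:,2],rcond=None)[0]
        print(len(P),"min",np.percentile(P,1,axis=0).round(4),"max",np.percentile(P,99,axis=0).round(4),"plane slope deg",np.rad2deg(k[:2]).round(2),"z0",k[2].round(4))
E
python3 - <<'E'
from h import *
platecheck([capture("scene"),capture("top")])
E
```

```text
445 min [-0.0422 -0.0296 -0.0006] max [0.0467 0.0336 0.0058] plane slope deg [-0.62 -0.48] z0 0.0039
434 min [-0.043  -0.0303  0.0005] max [0.046  0.0324 0.008 ] plane slope deg [-0.06  0.17] z0 0.0044
```

The plate is held true, within 2 mm and 0.6°, sitting about 1.5 mm lower than nominal. I'll use g=0.0315 and insert.

Run:
```python
from h import *
D=np.deg2rad; g=.0315
def go(xl,zl,th,v,guard=None):
    p,q=tiltpose(xl,zl,D(th),g); r=move_linear(p,q,v=v,guard=guard); st(f"{xl} {zl} {th} {r}"); return r
r=go(-.069,.009,20,.10,12)
if not r: r=go(-.083,.009,20,.06,12)
c=capture("scene"); save(c,"cover_in",(60,100,260,280),3.2)
if not r:
    platecheck([c])
```

```text
-0.069 0.009 20 False t=8.84 pos [ 0.4874 -0.3029  0.1049] gap 0.0111 F [ 1.1 -0.7 -1.1]
-0.083 0.009 20 False t=9.22 pos [ 0.4735 -0.3064  0.1052] gap 0.0113 F [ 0.8 -0.1 -1.4]
438 min [-0.0425 -0.0407 -0.0007] max [0.0472 0.0391 0.0103] plane slope deg [-0.65  0.39] z0 0.0041
```

View pics/cover_in.png

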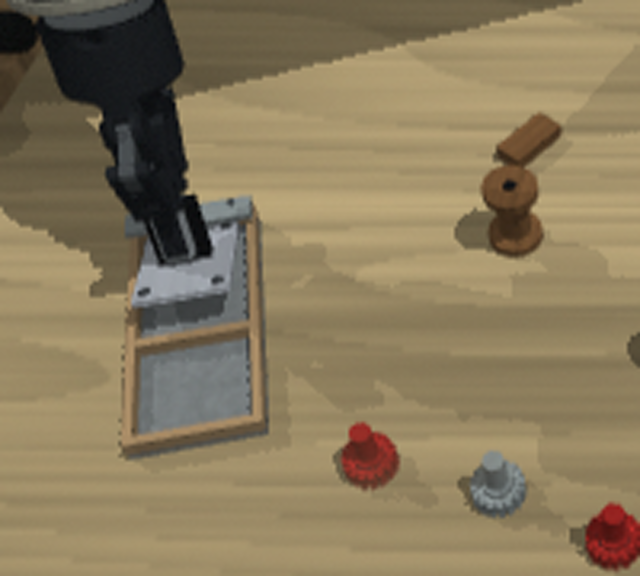

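The low edge is under the lip at crop (190,215), with the far end clear above the divider. Next I'll level the plate about its low edge.

Run:
```python
from h import *
D=np.deg2rad; g=.0315
def go(xl,zl,th,v,guard=None):
    p,q=tiltpose(xl,zl,D(th),g); r=move_linear(p,q,v=v,guard=guard); st(f"{xl} {zl} {th} {r}"); return r
ok=True
for th in (15,10,5,0):
    if go(-.0835,.009,th,.06,15): ok=False;break
c=capture("scene"); save(c,"cover_lev",(60,100,260,280),3.2)
if ok:
    r=go(-.0835,.004,0,.03,8); c=capture("scene"); save(c,"cover_lev",(60,100,260,280),3.2)
    platecheck([c])
```

```text
-0.0835 0.009 15 False t=9.72 pos [ 0.4815 -0.3041  0.1033] gap 0.0113 F [ 0.9 -0.3 -1.2]
-0.0835 0.009 10 False t=10.15 pos [ 0.4889 -0.3023  0.1009] gap 0.0114 F [-0.6 -0.2 -1.3]
-0.0835 0.009 5 False t=10.51 pos [ 0.4966 -0.3005  0.0979] gap 0.0115 F [-0.2  0.5 -1.3]
-0.0835 0.009 0 False t=10.81 pos [ 0.5041 -0.2988  0.0943] gap 0.0111 F [ 0.4 -0.9 -1. ]
-0.0835 0.004 0 True t=11.08 pos [ 0.5038 -0.2994  0.0902] gap 0.0109 F [-0.1 -0.1  3. ]
725 min [-0.0495 -0.0408 -0.0008] max [0.0548 0.0407 0.0109] plane slope deg [1.41 0.19] z0 0.0048
```

View pics/cover_lev.png

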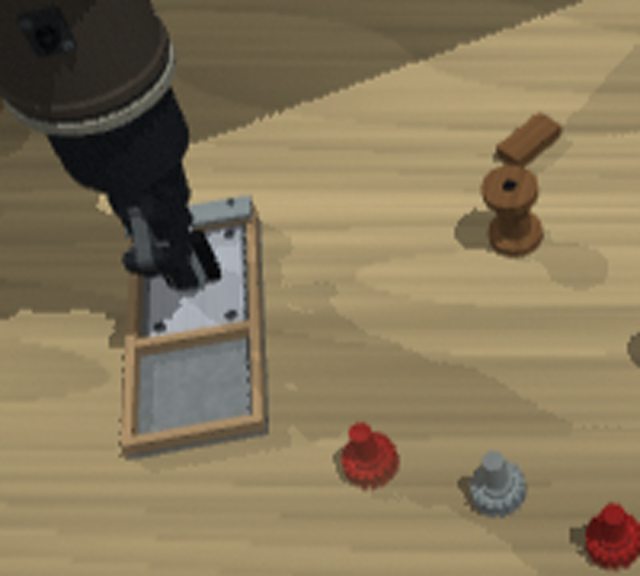

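The plate is in the recess with floor contact. I'll release, retract and check it, then go to the big wheel.

Run:
```python
from h import *
command_gripper(.026); st("open")
p=np.array(current_position()); 
move_linear([p[0],p[1],.17],v=.15); st("up")
command_gripper(.045)
B=[.4452,.0795]
move_pose([*B,.18],down(np.deg2rad(-20)).as_quat()); st("above big")
c=capture("scene");c2=capture("top"); save(c,"after_cover",(80,120,350,320),2.9)
def lp(c):
    W=cloud(c).reshape(-1,3); d=W[:,:2]-LIP[0]; a=LIP[1]
    return np.column_stack([d@[np.cos(a),np.sin(a)],d@[-np.sin(a),np.cos(a)],W[:,2]]),c["frame"].reshape(-1,3)
for k in(c,c2):
    L,f=lp(k); m=(L[:,0]>-.074)&(L[:,0]<.010)&(abs(L[:,1])<.036)&(L[:,2]<.02)
    m&=f.min(1)>150
    P=L[m]; A=np.column_stack([P[:,:2],np.ones(len(P))]); s=np.linalg.lstsq(A,P[:,2],rcond=None)[0]
    print("plate",m.sum(),P.min(0).round(4),P.max(0).round(4),"slope",np.rad2deg(s[:2]).round(2),np.median(P[:,2]))
    m=(abs(L[:,0]+.038)<.03)&(abs(L[:,1])<.03)&(L[:,2]>.05); P=L[m]; print("handle",len(P),P.mean(0).round(4),P.min(0).round(4),P.max(0).round(4))
```

```text
open t=11.43 pos [ 0.5037 -0.2991  0.09  ] gap 0.0260 F [-0.5 -0.1 -0.1]
up t=12.11 pos [ 0.5035 -0.2989  0.1696] gap 0.0259 F [ 1.  -0.6  0.7]
above big t=13.86 pos [0.4457 0.0791 0.1801] gap 0.0452 F [ 0.3 -0.3  0. ]
plate 439 [-0.0719 -0.0296  0.0082] [0.0053 0.0331 0.0138] slope [0.15 0.06] 0.011060518075140746
handle 104 [-0.0355  0.0028  0.0556] [-0.0445 -0.0149  0.0501] [-0.0288  0.019   0.0587]
plate 548 [-0.0739 -0.0318  0.0059] [0.007  0.0324 0.0167] slope [-0.01  0.65] 0.011615437925613536
handle 69 [-0.0375  0.0012  0.0569] [-0.0436 -0.0177  0.0507] [-0.0316  0.0183  0.0607]
```

View pics/after_cover.png

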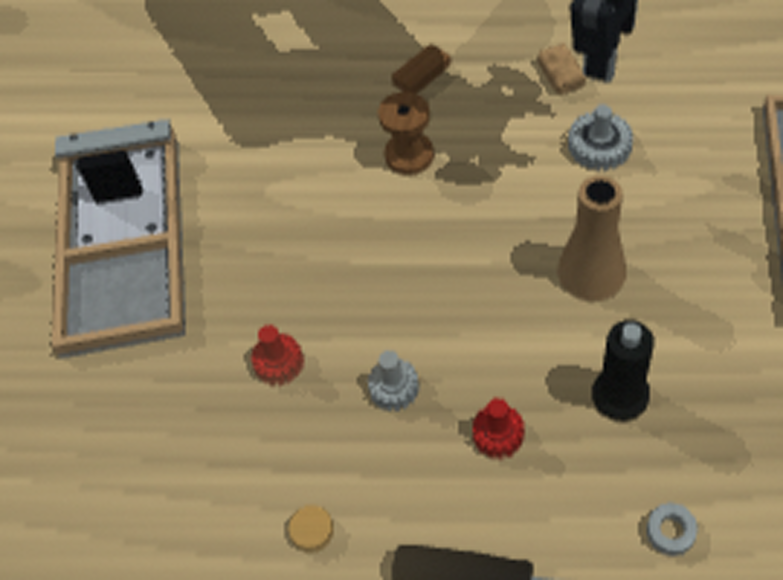

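The plate is flat (slope under 0.7°, top at about 12 mm), centred at tray x ≈ -37 with its edge under the lip. Next, the big wheel.

```bash
cat >> h.py <<'E'
def pick(xy,z,force,lift):
    move_linear([*xy,z],v=.12); st("at"); command_gripper(.005,force); st("grip")
    move_linear([*xy,lift],v=.15); st("lifted")
def place(xy,a,z,hover,op,up):
    move_pose([*xy,hover],down(a).as_quat()); st("hover")
    move_linear([*xy,z+.006],v=.12); r=move_linear([*xy,z-.003],v=.03,guard=5); st(f"down {r}")
    command_gripper(op); st("open")
    p=np.array(current_position()); move_linear([p[0],p[1],up],v=.15)
E
python3 - <<'E'
from h import *
pick([.4452,.0795],.092,70,.17)
c=capture("scene"); save(c,"big_up",(180,60,380,220),3.5)
E
```

```text
at t=14.84 pos [0.4454 0.0794 0.0923] gap 0.0449 F [ 0.1 -0.4  0.4]
grip t=15.24 pos [0.4455 0.0795 0.0928] gap 0.0118 F [-1.1 -0.3 12.2]
lifted t=15.91 pos [0.445  0.0795 0.1697] gap 0.0114 F [ 0.5  0.  -2.3]
```

View pics/big_up.png

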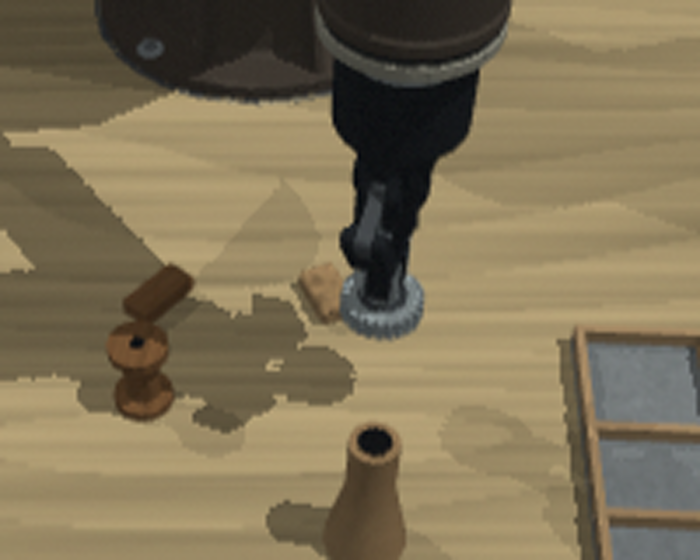

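The wheel hangs level from its shaft at crop (382,300). I'll raise it a bit more to clear the bobbin, then place it in the pocket.

Run:
```python
from h import *
move_linear([.4452,.0795,.21],v=.2)
place(loc(LIP,.052),LIP[1]-np.pi/2,.0975,.20,.04,.20)
command_gripper(.055)
move_pose([.568,.0675,.22],down(np.deg2rad(0)).as_quat()); st("above cone")
c=capture("scene");c2=capture("top"); save(c,"after_big",(80,120,350,320),2.9)
for k in(c,c2):
    W=cloud(k).reshape(-1,3); d=W[:,:2]-LIP[0]; a=LIP[1]
    L=np.column_stack([d@[np.cos(a),np.sin(a)],d@[-np.sin(a),np.cos(a)],W[:,2]])
    m=(L[:,0]>.018)&(L[:,0]<.085)&(abs(L[:,1])<.036)&(L[:,2]>.012)
    P=L[m]; t=P[P[:,2]>.046]; f=P[abs(P[:,2]-.02)<.002]; print("wheel",(P.min(0)).round(4),P.max(0).round(4),"top",len(t),t.mean(0).round(4),"face",len(f),np.median(f,0).round(4))
    A=np.column_stack([f[:,:2],np.ones(len(f))]); print(np.rad2deg(np.linalg.lstsq(A,f[:,2],rcond=None)[0][:2]).round(2))
    for n,x in(("cone",(.568,.0675)),):
        P=pts([k],*x,.04,.098,.106)[0]; print(n,len(P),((P.max(0)+P.min(0))/2).round(4) if len(P) else "")
```

```text
hover t=17.75 pos [ 0.5925 -0.2784  0.1998] gap 0.0115 F [-0.2  0.4 -1.5]
down True t=18.99 pos [ 0.5934 -0.2802  0.0988] gap 0.0117 F [-2.6  1.1 11.2]
open t=19.38 pos [ 0.5928 -0.2799  0.0977] gap 0.0402 F [ 0.6  0.2 -0.8]
above cone t=21.82 pos [0.5684 0.0668 0.22  ] gap 0.0552 F [-0.3  0.1  0.3]
wheel [ 0.0181 -0.0263  0.0122] [0.0806 0.0276 0.0515] top 32 [ 0.0543 -0.0004  0.0486] face 265 [0.0588 0.0025 0.0195]
[0.52 0.26]
cone 96 [0.5714 0.0679 0.1007]
wheel [ 0.028  -0.0275  0.0126] [0.0794 0.0245 0.0526] top 24 [ 0.0536 -0.0015  0.0494] face 177 [ 0.0527 -0.0004  0.0199]
[ 0.2  -0.43]
cone 0
```

View pics/after_big.png

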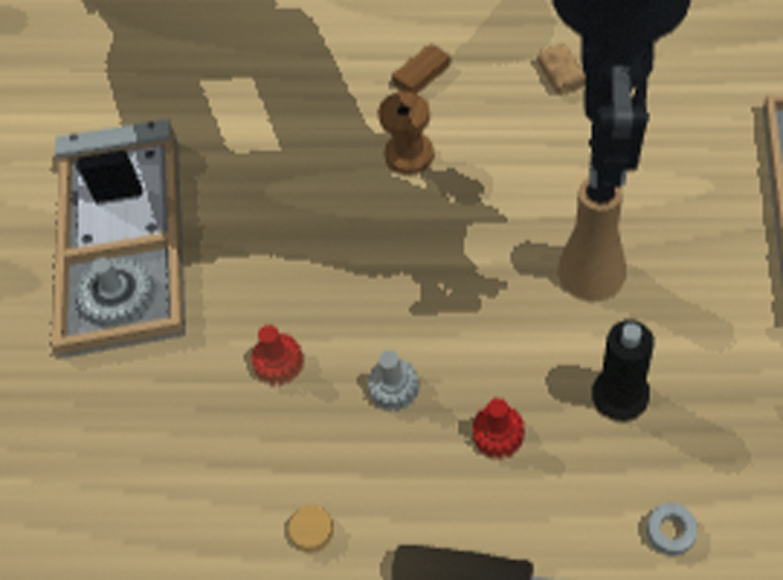

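The big wheel sits flat in its pocket, centred at (53.5, 0). Next, the cone.

Run:
```python
from h import *
pick([.568,.0675],.134,40,.22)
c=capture("scene"); save(c,"cone_up",(180,60,420,260),3)
```

```text
at t=22.79 pos [0.5683 0.0674 0.1344] gap 0.0553 F [0.2 0.1 0.3]
grip t=23.13 pos [0.5684 0.0676 0.1347] gap 0.0284 F [-0.2 -0.2  6.8]
lifted t=23.86 pos [0.5676 0.0675 0.2194] gap 0.0288 F [-0.4  0.  -1.6]
```

View pics/cone_up.png

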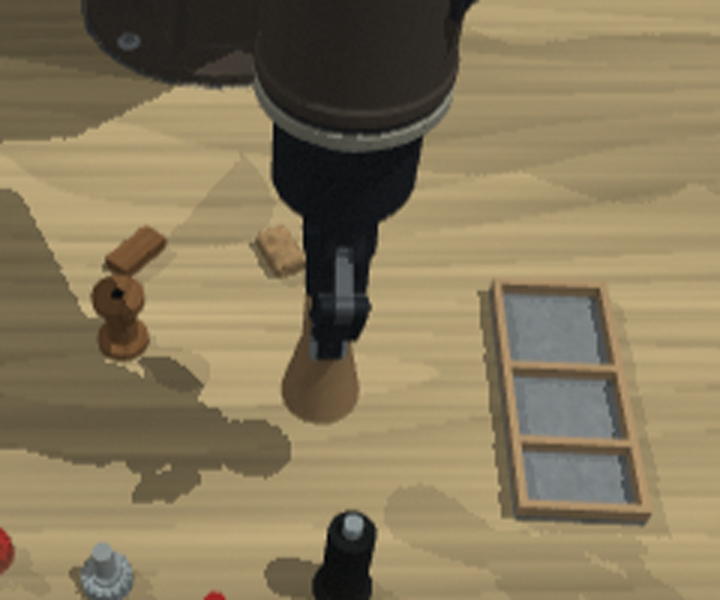

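The cone is held upright at crop (320,380). I'll place it in the biggest pocket (nearest the robot).

```bash
cat >> h.py <<'E'
def pocketpts(k,x0,x1):
    W=cloud(k).reshape(-1,3); d=W[:,:2]-POC[0]; a=POC[1]
    L=np.column_stack([d@[np.cos(a),np.sin(a)],d@[-np.sin(a),np.cos(a)],W[:,2]])
    return L[(L[:,0]>x0)&(L[:,0]<x1)&(abs(L[:,1])<.037)&(k["depth"].ravel()>0)]
E
python3 - <<'E'
from h import *
place(loc(POC,-.061),POC[1]+np.pi/2,.1402,.23,.055,.23)
move_pose([.6700,.0830,.21],down(np.deg2rad(0)).as_quat()); st("above grip")
c=capture("scene");c2=capture("top"); save(c,"after_cone",(230,110,430,280),3.5)
for k in(c,c2):
    L=pocketpts(k,-.098,-.024); t=L[L[:,2]>.1]; m=L[(L[:,2]>.068)&(L[:,2]<.1)]; f=L[(L[:,2]>.008)&(L[:,2]<.03)]
    print("top",len(t),((t.max(0)+t.min(0))/2).round(4),"straight",circ(m,.015)[0].round(4),"foot",f.min(0).round(4),f.max(0).round(4))
    P=pts([k],.67,.083,.04,.088,.095)[0]; print("grip",len(P),P.mean(0).round(4) if len(P) else "")
E
```

```text
hover t=24.98 pos [0.4521 0.2606 0.2296] gap 0.0284 F [ 0.5  0.4 -0.3]
down True t=26.12 pos [0.4523 0.2608 0.1398] gap 0.0288 F [-0.5  0.5 -2. ]
open t=26.50 pos [0.4521 0.261  0.1399] gap 0.0550 F [ 0.5  0.4 -0.3]
above grip t=28.34 pos [0.6692 0.0835 0.2092] gap 0.0552 F [0.5 0.5 0.1]
top 131 [-0.0596 -0.0006  0.1036] straight [-0.0602  0.0002] foot [-0.0977 -0.0259  0.0082] [-0.0336  0.0356  0.0292]
grip 3 [0.6714 0.0791 0.0892]Traceback (most recent call last):
  File "<stdin>", line 7, in <module>
    return umr_maximum(a, axis, None, out, keepdims, initial, where)
ValueError: zero-size array to reduction operation maximum which has no identity
```

View pics/after_cone.png

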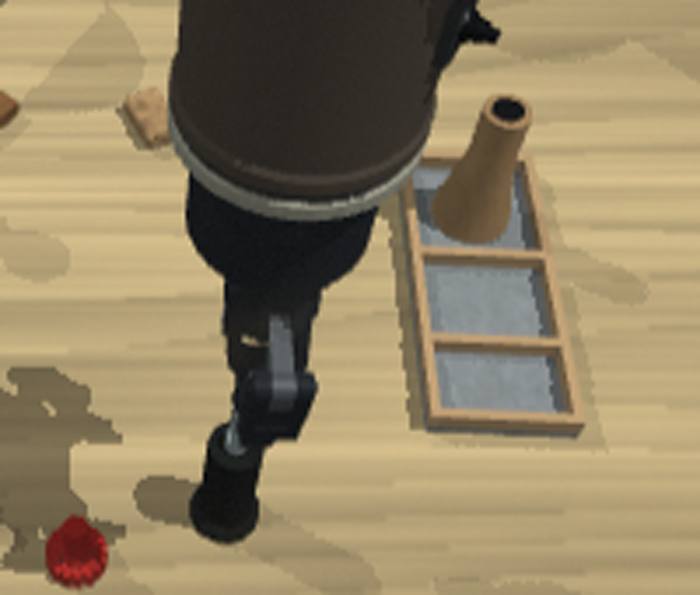

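The cone stands upright in the big pocket with its axis at about (-60, 0). Next, the side grip.

Run:
```python
from h import *
pick([.6697,.0832],.118,40,.21)
c=capture("scene"); save(c,"grip_up",(200,120,420,300),3.2)
```

```text
at t=29.36 pos [0.6701 0.0833 0.1187] gap 0.0548 F [-0.1 -0.6  0.6]
grip t=29.70 pos [0.6702 0.0832 0.1189] gap 0.0284 F [-1.7  0.6  6.4]
lifted t=30.47 pos [0.6692 0.0832 0.2092] gap 0.0284 F [-0.5 -0.1 -1.1]
```

View pics/grip_up.png

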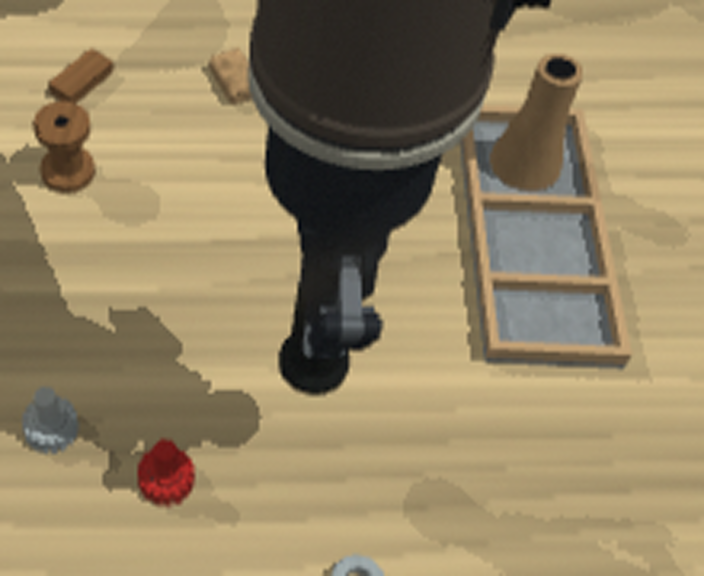

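Run:
```python
from h import *
move_linear([.6697,.0832,.24],v=.2)
place(loc(POC,.015),POC[1]+np.pi/2,.1247,.24,.05,.24)
command_gripper(.045)
S=[.6650,-.0744]
move_pose([*S,.18],down(np.deg2rad(-20)).as_quat()); st("above small")
c=capture("scene");c2=capture("top"); save(c,"after_grip",(180,110,430,320),2.9)
for k in(c,c2):
    L=pocketpts(k,-.015,.045); t=L[L[:,2]>.093]; m=L[(L[:,2]>.03)&(L[:,2]<.084)]
    print("stud",len(t),t.mean(0).round(4) if len(t) else "","body",len(m),circ(m,.015)[0].round(4) if len(m)>5 else "")
    L=pocketpts(k,-.098,-.024); t=L[L[:,2]>.1]; print("cone",len(t),((t.max(0)+t.min(0))/2).round(4) if len(t) else "")
    P=pts([k],*S,.03,.041,.048)[0]; print("small",len(P),P.mean(0).round(4) if len(P) else "")
```

```text
hover t=31.96 pos [0.528  0.2566 0.2396] gap 0.0282 F [-0.1 -0.1 -0.7]
down True t=33.32 pos [0.5284 0.257  0.1241] gap 0.0283 F [ 0.9 -0.1  1.5]
open t=33.66 pos [0.5279 0.257  0.1239] gap 0.0501 F [-0.4  0.2  1.5]
above small t=36.17 pos [ 0.6649 -0.0736  0.18  ] gap 0.0451 F [-0.4  0.5  1.2]
stud 25 [ 0.0166 -0.0004  0.0946] body 252 [ 0.016 -0.   ]
cone 132 [-0.059  -0.0007  0.1039]
small 40 [ 0.6654 -0.0733  0.043 ]
stud 18 [ 0.0169 -0.0016  0.0953] body 66 [ 0.017  -0.0013]
cone 128 [-0.0597 -0.002   0.1048]
small 0
```

View pics/after_grip.png

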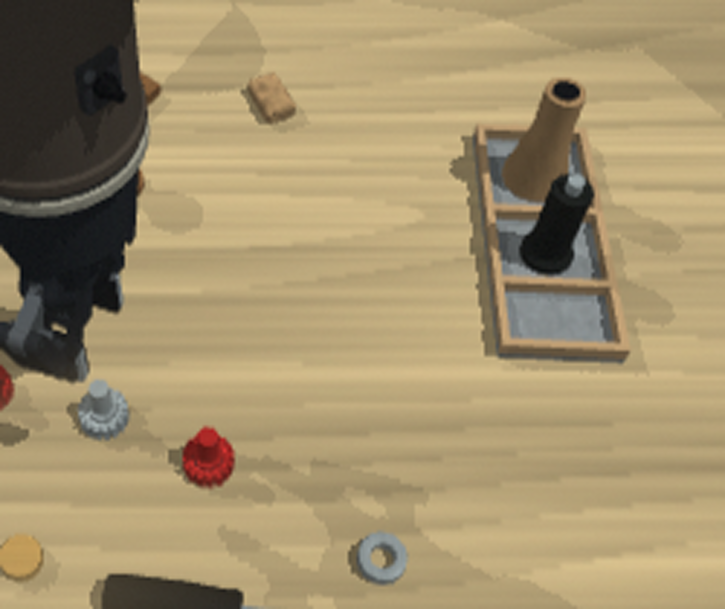

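The side grip stands upright in the middle pocket. Next, the grey small wheel at crop (102,410).

Run:
```python
from h import *
pick([.6650,-.0744],.094,60,.17)
c=capture("scene"); save(c,"small_up",(140,130,330,300),3.3)
```

```text
at t=37.13 pos [ 0.6654 -0.0744  0.0946] gap 0.0452 F [ 0.1 -0.8 -0.1]
grip t=37.53 pos [ 0.6653 -0.0744  0.0947] gap 0.0117 F [-2.2  0.8  7.3]
lifted t=38.19 pos [ 0.6646 -0.0743  0.1695] gap 0.0116 F [-1.6  0.4 -1.1]
```

View pics/small_up.png

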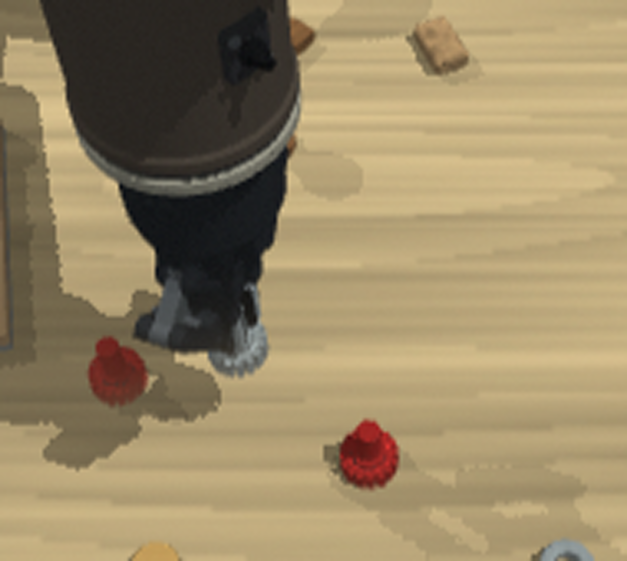

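Run:
```python
from h import *
move_linear([.6650,-.0744,.25],v=.2)
place(loc(POC,.077),POC[1]+np.pi/2,.1005,.25,.035,.25)
move_pose([.30,-.45,.30],down(np.deg2rad(-60)).as_quat()); st("away")
hold(.3)
c=capture("scene");c2=capture("top"); save(c,"fin_s",(80,110,410,320),2.4); save(c2,"fin_t",(130,100,400,300),2.9)
for k in(c,c2):
    L=pocketpts(k,.055,.098); t=L[L[:,2]>.046]; f=L[abs(L[:,2]-.02)<.002]
    print("small top",len(t),t.mean(0).round(4),"face",len(f),np.median(f,0).round(4),((f.max(0)+f.min(0))/2).round(4))
    L=pocketpts(k,-.015,.045); t=L[L[:,2]>.093]; m=L[(L[:,2]>.03)&(L[:,2]<.084)]
    print("stud",len(t),t.mean(0).round(4) if len(t) else "","body",len(m),circ(m,.015)[0].round(4))
    L=pocketpts(k,-.098,-.024); t=L[L[:,2]>.1]; print("cone",len(t),((t.max(0)+t.min(0))/2).round(4))
    P=pts([k],.456,-.0765,.04,.051,.06)[0]; print("bob",P.mean(0).round(4))
    W=cloud(k).reshape(-1,3); d=W[:,:2]-LIP[0]; a=LIP[1]
    L=np.column_stack([d@[np.cos(a),np.sin(a)],d@[-np.sin(a),np.cos(a)],W[:,2]])
    t=L[(abs(L[:,0]+.038)<.03)&(abs(L[:,1])<.03)&(L[:,2]>.05)]; print("handle",t.mean(0).round(4))
    p=L[(L[:,0]>-.074)&(L[:,0]<.010)&(abs(L[:,1])<.036)&(L[:,2]<.02)&(k["frame"].reshape(-1,3).min(1)>140)]; print("plate",len(p),p.min(0).round(4),p.max(0).round(4),np.median(p[:,2]).round(4))
    t=L[(abs(L[:,0]-.052)<.03)&(abs(L[:,1])<.03)&(L[:,2]>.046)]; print("bigtop",t.mean(0).round(4))
for n in NAMES[:5]:
    for d in tip_of(n,c2)[:3]: print(n,round(d["score"],2),world(c2,d["position"]).round(3))
```

```text
hover t=40.07 pos [0.5898 0.253  0.2493] gap 0.0117 F [ 0.1 -0.4 -0.9]
down True t=41.71 pos [0.5898 0.2536 0.0998] gap 0.0116 F [-0.4  1.3 -0.4]
open t=42.06 pos [0.5899 0.2538 0.1002] gap 0.0350 F [-0.2  0.5 -0.2]
away t=45.90 pos [ 0.3006 -0.4497  0.3   ] gap 0.0347 F [ 0.6  0.7 -0.1]
small top 32 [ 0.0794 -0.0007  0.0488] face 78 [ 0.083  -0.0051  0.0192] [ 0.0789 -0.0002  0.0199]
stud 26 [ 0.0167 -0.0007  0.0949] body 252 [ 0.016  -0.0001]
cone 136 [-0.0589 -0.0005  0.1041]
bob [ 0.4574 -0.0751  0.0548]
handle [-0.0355  0.0027  0.0556]
plate 463 [-0.0736 -0.0295  0.0074] [0.0044 0.0332 0.0144] 0.0111
bigtop [ 0.0543 -0.0001  0.0486]
small top 22 [ 0.0785 -0.0025  0.0496] face 54 [ 0.0744 -0.0051  0.0199] [ 0.0785 -0.0015  0.02  ]
stud 18 [ 0.0169 -0.0017  0.0957] body 69 [ 0.0167 -0.0012]
cone 126 [-0.0597 -0.0025  0.1057]
bob [ 0.456  -0.0768  0.0555]
handle [-0.0374  0.0009  0.0573]
plate 521 [-0.0739 -0.0311  0.0064] [0.0064 0.0324 0.0174] 0.0117
bigtop [ 0.0538 -0.0015  0.0496]
cover_mid 0.66 [ 0.506 -0.301  0.032]
cover_mid 0.65 [ 0.544 -0.291  0.002]
big_wheel_mid 0.68 [ 0.593 -0.28   0.026]
cone_mid 0.92 [0.452 0.265 0.052]
small_wheel_mid 0.53 [ 0.7   -0.004  0.018]
small_wheel_mid 0.46 [ 0.646 -0.16   0.019]
```

View pics/fin_s.png

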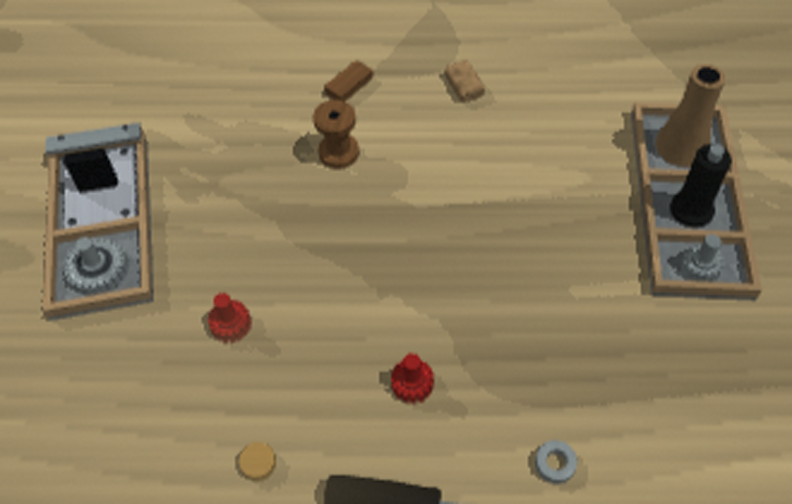

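View pics/fin_t.png

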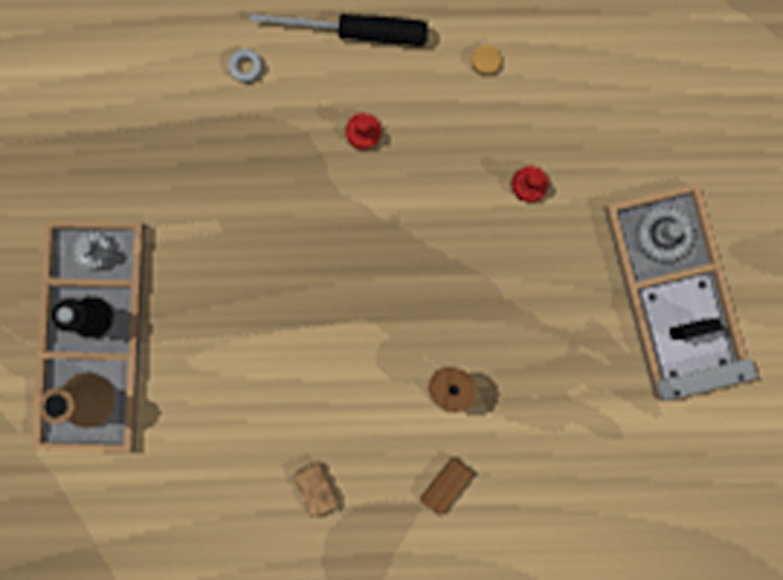

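The final pictures show all five parts in their pockets, upright at the right heights, and the bobbin and red wheels where they were. Handing in.

Run:
```python
from h import *
st("end"); print(close_job())
```

```text
end t=46.55 pos [ 0.3  -0.45  0.3 ] gap 0.0350 F [ 0.4  0.2 -0.2]
the job is handed in; nothing more can be done
None
```

Both kits are made up in the order asked and handed in at about 46.6 s of the 136 s allowed. The arm is parked clear of everything.

My last checks used depth from both cameras, with positions along the tray's x axis:
- **Cover plate:** flat, with its top at about 11.5 mm (expected 12 mm). It is centred at about x -36.5 mm, so its edge sits 6–7 mm under the lip.
- **Large wheel:** its shaft is centred at x 54 mm and its top is at about 49 mm.
- **Cone:** its axis is at x -59 mm and its rim at about 105 mm.
- **Side grip:** it is at x 16.5 mm and its stud top is at about 95 mm.
- **Small grey wheel:** it is at x 79 mm and its top is at about 49 mm.
- **Left alone:** the bobbin is within 1 mm of its first reading, and both red look-alikes still show in their places.

Two things to note:
- **Network miss:** in the last top picture, the small-wheel network reported only the two red look-alikes, not the grey wheel in its pocket. The pictures and depth readings from both cameras show the wheel there.
- **Camera difference:** the two cameras differ from each other by up to about 2 mm, which is within the stated calibration.

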